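# Catch and lower the lid of the rivet case

### The job

The lid of the rivet case on the bench stands open, upright or leaning back a little. Nudge it forward over its balance point, catch it on the outside of a finger as it falls, and lower it on the finger until it is fully shut, without letting it drop or bang at any point of the last part of its way. Only touch the lid, never pinch it, press it lightly, leave the things standing around the case where they are, and finish clear of everything.

Things in the scene. Friction and masses are not known exactly. Their poses are not given: they have to be found in the camera images.
- case: Open grey steel box for rivets, screwed to the bench: 130 mm deep (its x), 200 mm wide (its y), 75 mm high; origin at the centre of its underside, z up. The case stands sideways to the robot: its yaw is 1.1 to 1.7 rad, so its front (-x side, where the lid's free edge comes down) faces roughly to the robot's right. The lid's hinge runs along the top of its back (+x) wall, 65 mm from the origin.
- lid (a joint): Lid hinge, rad: 0 shut, 1.57 upright, 1.85 back against its stop; starts at 1.58 to 1.69. Friction 0.05 N m, oil damping 0.165 N m per rad/s, lid 0.31 to 0.40 kg. From about 1.33 to 1.69 it stays where put; farther back it sinks to the stop; farther forward (below 1.27 for certain) it falls, slowly at first, and would shut 2 to 3 s later at 1.0 to 1.4 rad/s, far too hard.
- lid_hinge (a point): Point on the hinge axis, in the middle of the lid's width: 65 mm behind the case's origin (+x) and 75.5 mm above the bench. Its frame turns with the lid: x along the lid from its free edge to the hinge, y along the hinge, z out of the lid's outer face; the lid's underside is the plane z = 0.
- tab_edge (a point): Middle of the brass tab's free edge, on the lid's underside, 165 mm from the hinge axis; axes as lid_hinge. The lid is a brown leather-covered plate 130 mm (hinge to front) by 200 mm by 8 mm thick; in the middle of its front edge is the brass tab, 50 mm wide and 6 mm thick, sticking out 35 mm: on the shut lid it overhangs the case's front, its underside 75.5 mm above the bench, free space below.
- glue: Loose upright amber glue bottle, 56 mm diameter, 120 mm high, origin at the centre of its underside; stands beside the case. Leave it alone.
- wax: Loose round silver wax tin with a brown band, 64 mm diameter, 50 mm high, origin at the centre of its underside; stands beside the case. Leave it alone.
- weight: Loose brass knob-topped weight, 54 mm diameter, 82 mm high, origin at the centre of its underside; stands beside the case. Leave it alone.

How it is judged (in metres and radians):
On the way, in this order (a step that is already met when the one before it is completed fails the run):
1. the lid is tipped forward over its balance point (joint below 1.4 rad) (value of joint lid below 1.4 rad), for 0.05 s.
2. the falling lid has been caught: it rests on the fingers part-way (joint 0.15 to 1.1 rad, moving slower than 0.7 rad/s) for 0.3 s (value of joint lid between 0.15 and 1.1 rad and contact force between the fingers and lid above 0.3 N and velocity of joint lid between -0.7 and 0.7 rad/s), for 0.3 s.
At the end, for the whole second after the job is handed in: The lid is fully shut (joint below 0.012 rad, 2 mm at the tab) and at rest, and the glue bottle, wax tin and weight stand within 12 mm of where they were (value of joint lid below 0.012 rad and velocity of joint lid between -0.05 and 0.05 rad/s and distance of each of glue, wax, weight from where it was at the start of the episode below 0.012 m); the robot touches nothing.
It fails at once if the lid drops or bangs: between 0.3 and 0.03 rad (50 to 5 mm at the tab) it closes faster than 0.7 rad/s (0.115 m/s at the tab) (value of joint lid between 0.03 and 0.3 rad and velocity of joint lid below -0.7 rad/s).
It fails at once if the lid is pinched or pushed hard: more than 18 N between fingers and lid (contact force between the fingers and lid above 18 N).
It fails at once if a bystander is moved by more than 12 mm, lifted or tipped (distance of any of glue, wax, weight from where it was at the start of the episode above 0.012 m or angle between any of glue, wax, weight's own z axis and vertical above 0.3 rad).
It also fails if it takes over 48 s, if anything falls off the work surface, if the arm or the gripper's body presses on something with over 40 N, if the wrist force passes 120 N, or if a joint passes its speed limit or range.

### The arm

A 7-joint arm with a two-finger parallel gripper is mounted at the origin on the work surface. World frame = base frame: x ahead of the robot, y to its left, z up, the work surface at z = 0. Lengths are in mm, angles in rad, forces in N, time in s.
With the tool pointing down it reaches from about 400 to 875 mm from the base axis. Payload 19.3 kg.
Tool frame: the origin (TCP) lies between the finger pads; the fingertips stand 22 mm ahead of it and the grasp point (between the pads) lies 3 mm ahead of it; x points along the fingers, y is the direction in which the jaws open and shut, and the axes are right-handed (so a half turn about x gives the same grasp; the last joint's range is limited). The gripper opens to 85 mm and grips with 20 to 120 N. Pads are 22 mm wide; open, the fingers measure 114 mm over their backs; the gripper's body (76 mm by 85 mm) begins 54 mm behind the grasp point. The pads swing forward as they close: fully open they stand 13 mm farther back than shut.
Start: joints at [-1.226, 0.521, -0.036, 1.599, 0.021, 1.021, -0.113], TCP at [251.897, 571.982, 253.291] pointing down, gripper open.
Joint ranges: [-2.91, 2.91], [-0.3, 2.13], [-1.5, 1.42], [0.17, 2.43], [-1.26, 4.41], [0.16, 1.93], [-2.52, 2.52]. Speed limits (rad/s): [1.89, 1.89, 2.39, 2.39, 3.01, 3.01, 3.01].

### API

Orientations are given as a unit quaternion [w, x, y, z].
In Python, from plant import ctrl gives the robot as it stands.
- The arm moves only by the shell command python3 -m handwheel 'ROWS' [FORCE]. ROWS is JSON, a list of rows, each an object with "offset": the shift along the tool's x, y, z in m, a list of three; "turn": the turn, a rotation vector about the tool's x, y, z in degrees, a list of three; "claw": the finger opening in m, from 0 to 0.0854. In form: [{"offset": [x, y, z], "turn": [rx, ry, rz], "claw": claw}, ...]. A call has 1 to 5 rows; each row shifts and turns the pose as measured when the row begins, along the tool's axes as they then stand; what a row does not reach is not made up. A row lasts 1/8 s, in which the tool goes at most 62.5 mm and 10.7 degrees, less where a joint would pass 70% of its speed; a pose out of reach is approached as far as the arm can. A call with a gripper value outside its range is refused whole. The fingers move at their own pace and stop on an object; FORCE is the grip in N (left out, the last holds). Time passes only in rows, so rows that do not move let the fingers close. It gives the time, the measured TCP pose, the force and the opening at its end, in the units of the state.
- ctrl.state(): the state, without advancing time (a new reading comes with each control period).
- ctrl.read_camera(name): name is "side" or "top"; returns (picture, depth): 400x640x3 uint8, red, green, blue; 400x640 float32, mm along the optical axis (not along the pixel's ray), 0 where there is no reading.
- ctrl.get_calibration(name): a dict with "vertical_fov" (degrees; the focal length in pixels is half the picture's height over the tangent of half this angle, whatever the lens; pixels are square), "cx", "cy" (the principal point, pixels), "pose" (4x4, takes a point from camera to world coordinates). Camera axes: x right, y up, looking along -z (the intrinsics and any distortion apply to the point x, -y, -z); pixel columns grow to the right and rows downward; lengths in mm; the calibration is good to about 2 mm. A picture is of the moment at which its call begins. get_calibration takes no time and is no camera call.
- ctrl.hand_in(): hands the job in, once; it reports no verdict.
The state is a dict: "clock": time; "joint_pos": joint angles; "dq": joint speeds; "joint_torque": joint torques, N m; "position": TCP position; "tool_rot": TCP orientation; "contact_force": force on the tool from outside, world axes, zero at the start; "wrist_torque": the same for the moment, N m; "gripper_width": finger opening in mm.
Only numpy, scipy, OpenCV 4.12 (cv2) and the standard library are available. Lean on these libraries where they do the work, as an engineer would, in place of code of your own. Each camera call takes 0.05 s, during which the arm holds its last target.

## Working session

There is one attempt and no reset: what is moved stays moved. The work goes in short steps, Python scripts to look and compute and a shell command to move; the robot and the scene stay as the last step left them, time stands still between calls to the robot, and variables do not carry over. Pictures are saved under pics/ and viewed, and the job is handed in when it is done.

```bash
ls; mkdir -p pics
python3 - <<'E'
from plant import ctrl
import cv2,numpy as np
print(ctrl.state())
for n in("side","top"):
    im,d=ctrl.read_camera(n); c=ctrl.get_calibration(n); print(n,c)
    cv2.imwrite(f"pics/{n}0.png",im[:,:,::-1]); np.savez(f"{n}0.npz",im=im,d=d)
E
```

```text
pics
{'clock': 0.0, 'joint_pos': array([-1.22620232,  0.52203425, -0.03631008,  1.59998754,  0.02119936,
        1.02111922, -0.11280571]), 'dq': array([-5.81387881e-04, -2.87024338e-07, -7.83699639e-05, -2.11395696e-03,
        9.01279542e-06,  2.55213777e-04,  1.02478557e-03]), 'joint_torque': array([-3.14184863e-04, -9.27099323e+01,  1.97964326e+00, -3.69923830e+01,
        1.77643611e-02,  8.19740177e-03,  1.00095858e-04]), 'position': array([251.79153356, 571.69603833, 252.72063813]), 'tool_rot': array([ 0.69189849,  0.14520566,  0.69200399, -0.14602153]), 'contact_force': array([-0.49498061, -0.63082098, -0.49987066]), 'wrist_torque': array([ 0.03234653, -0.01057811,  0.00395934]), 'gripper_width': 85.64357897873776}
side {'vertical_fov': 51.001864520349855, 'cx': 320.6869207439238, 'cy': 195.5898139908225, 'pose': array([[ 9.50268326e-01,  1.99417996e-01, -2.39212399e-01,
         4.31668422e+02],
       [-3.11365790e-01,  5.92471119e-01, -7.42986755e-01,
        -5.03674233e+02],
       [-6.43849194e-03,  7.80519337e-01,  6.25098481e-01,
         5.54619412e+02],
       [ 0.00000000e+00,  0.00000000e+00,  0.00000000e+00,
         1.00000000e+00]])}
top {'vertical_fov': 52.91968234508763, 'cx': 313.9551748177545, 'cy': 204.2698400363938, 'pose': array([[ 2.22039741e-02,  9.81192593e-01, -1.91750042e-01,
         4.75423076e+02],
       [-9.99741849e-01,  2.08670782e-02, -8.98888762e-03,
         3.97968871e+01],
       [-4.81856683e-03,  1.91900131e-01,  9.81402629e-01,
         7.38545239e+02],
       [ 0.00000000e+00,  0.00000000e+00,  0.00000000e+00,
         1.00000000e+00]])}
```

View pics/side0.png

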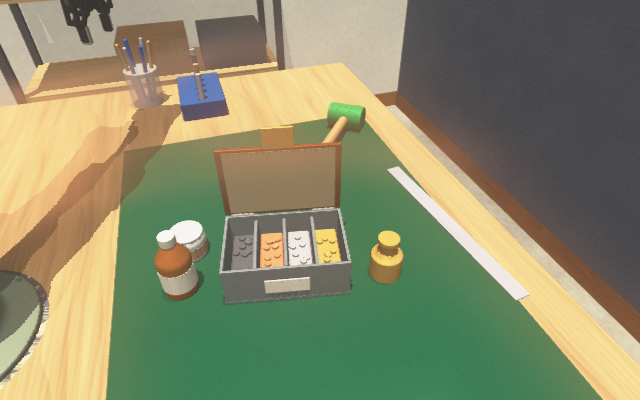

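View pics/top0.png

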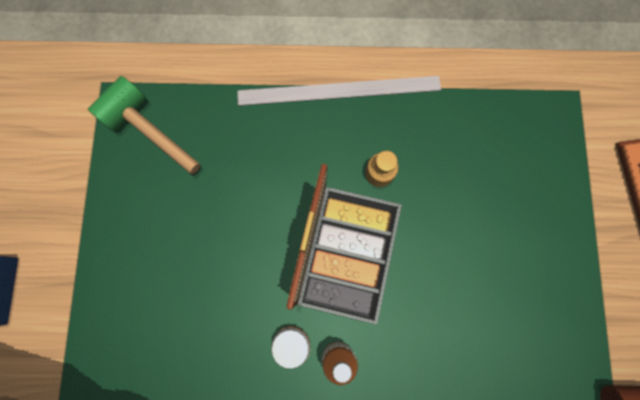

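```bash
cat > h.py <<'E'
import numpy as np,cv2
from plant import ctrl
def pts(n,d):
    c=ctrl.get_calibration(n); f=200/np.tan(np.radians(c["vertical_fov"]/2))
    v,u=np.mgrid[0:400,0:640]; X=(u-c["cx"])/f*d; Y=-(v-c["cy"])/f*d
    P=np.stack([X,Y,-d,np.ones_like(d)],-1)@c["pose"].T
    P=P[...,:3]; P[d<=0]=np.nan; return P
def ray(n,u,v,z):
    c=ctrl.get_calibration(n); f=200/np.tan(np.radians(c["vertical_fov"]/2))
    r=c["pose"][:3,:3]@np.array([(u-c["cx"])/f,-(v-c["cy"])/f,-1]); o=c["pose"][:3,3]
    return o+r*(z-o[2])/r[2]
E
python3 - <<'E'
from h import *
for n in("top","side"):
    z=np.load(f"{n}0.npz"); im,d=z["im"],z["d"]; P=pts(n,d); hsv=cv2.cvtColor(im,cv2.COLOR_RGB2HSV)
    print(n,"bench z",np.nanmedian(P[320:380,480:580,2] if n=="top" else P[330:380,300:400,2]))
    big=cv2.resize(im[140:400,240:440] if n=="top" else im[110:310,140:420],None,fx=3 if n=="top" else 2.8,fy=3 if n=="top" else 2.8,interpolation=2)
    if n=="top": big=cv2.resize(im[150:350,260:460],None,fx=3,fy=3,interpolation=2)
    cv2.imwrite(f"pics/{n}_z.png",big[:,:,::-1])
    if n=="side":
        # points: rim, hinge, tab
        for name,(u,v) in dict(tab=(277,135),tabtop=(277,128),lidUL=(232,160),lidUR=(330,160),lidLL=(235,200),lidLR=(332,200),lidC=(280,180),glue=(177,275),weight=(386,265),gluecap=(167,238),wax=(188,232)).items(): print(name,P[v,u].round(1),hsv[v,u])
    else:
        for name,(u,v) in dict(tab=(307,232),wax=(290,349),cap=(342,372),weight=(386,160)).items(): print(name,P[v,u].round(1),hsv[v,u])
    # rim of the case: z 68..80
    m=(P[...,2]>71)&(P[...,2]<80)&(hsv[...,1]<60)
    k=cv2.connectedComponentsWithStats(m.astype(np.uint8),connectivity=8)
    for i in range(1,k[0]):
        if k[2][i,4]>80:
            Q=P[k[1]==i]; r=cv2.minAreaRect(Q[:,:2].astype(np.float32)); print("rim",k[2][i],r,np.median(Q[:,2]))
E
```

```text
top bench z 1.1441000351705952
tab [537.3  52.2 240.7] [ 22 132 219]
wax [368.5  79.9  49.6] [100   7 225]
cap [349.5  -0.7 120.4] [107  10 226]
weight [682.4 -74.6  83.7] [ 20 137 220]
rim [ 297  187  104  138 1243] ((524.51318359375, -15.146888732910156), (130.0961151123047, 200.1507110595703), 77.58702850341797) 75.19203625055877
side bench z 1.41071611426338
tab [539.6  46.2 227.9] [ 15 145 180]
tabtop [540.6  46.7 239.6] [ 16 147 200]
lidUL [467.9  61.3 188. ] [ 16 102 162]
lidUR [619.3  28.6 176.2] [ 17 100 156]
lidLL [462.   61.4 108.5] [ 19  84 143]
lidLR [622.5  25.3  94.5] [ 19  87 140]
lidC [538.1  44.3 144.3] [ 17  96 149]
glue [352.1 -31.   60.6] [ 12 141 125]
weight [ 671.  -100.7   44.3] [ 20 150 233]
gluecap [351.8 -10.9 120.9] [ 30   4 247]
wax [374.3  71.8  51.4] [ 24   5 246]
rim [487   0 153  63 443] ((1731.638671875, 757.1060791015625), (17.933752059936523, 759.6035766601562), 0.31033849716186523) 75.2397385157575
rim [ 219  207  132   69 1363] ((524.7722778320312, -18.544158935546875), (133.92880249023438, 199.9027099609375), 77.78441619873047) 74.97592296391468
```

```bash
python3 -m handwheel --help 2>&1 | head -0; python3 -c "print()"
cat >> h.py <<'E'
from scipy.spatial.transform import Rotation as R
YAW=np.radians(77.65); C=np.array([524.6,-16.5,0]); ez=np.array([0,0,1.])
e=np.array([np.cos(YAW),np.sin(YAW),0]); w=np.array([-e[1],e[0],0])
H=C+65*e+75.5*ez
def rot(s): q=s["tool_rot"]; return R.from_quat([q[1],q[2],q[3],q[0]])
def case(p): p=np.asarray(p)-H; return np.array([p@e,p@w,p[2]])   # relative to hinge
def world(a): return H+a[0]*e+a[1]*w+a[2]*ez
def show(s=None):
    s=s or ctrl.state(); r=rot(s).as_matrix()
    print("t",round(s["clock"],2),"pos",s["position"].round(1),"case",case(s["position"]).round(1),"tipcase",case(s["position"]+22*r[:,0]).round(1),"F",s["contact_force"].round(2),"w",round(s["gripper_width"],1))
    print("tool axes in case frame (cols x,y,z):",np.round(np.array([e,w,ez])@r,2).tolist(),"q",s["joint_pos"].round(2).tolist())
    return s
def go(target,Rt=None):
    "offset (mm, tool axes) and turn (deg) to reach target"
    s=ctrl.state(); r=rot(s)
    print("offset",r.inv().apply(np.asarray(target)-s["position"]).round(0), "turn",None if Rt is None else np.degrees((r.inv()*Rt).as_rotvec()).round(1))
def ori(alpha,yv,head=0):
    "tool x heading along e (head rad turned toward -w), alpha down; yv=1: y in vertical plane, 0: y horizontal"
    hd=np.cos(head)*e-np.sin(head)*w
    x=np.cos(alpha)*hd-np.sin(alpha)*ez; hz=np.cross(ez,hd); 
    v=np.cross(x,hz)
    y={1:-v,-1:v,0:hz,2:-hz}[yv]
    return R.from_matrix(np.stack([x,y,np.cross(x,y)],1))
E
python3 - <<'E'
from h import *
s=show()
print(rot(s).as_matrix().round(2))
for k in (1,-1,0,2): print(k); go(s["position"],ori(np.radians(45),k))
E
```

```text
t 0.1 pos [251.8 571.7 252.8] case [451.3 392.3 177.3] tipcase [451.3 392.3 155.3] F [ 0.43 -0.01 -0.94] w 85.2
tool axes in case frame (cols x,y,z): [[-0.0, 0.98, -0.2], [0.0, -0.2, -0.98], [-1.0, -0.0, 0.0]] q [-1.23, 0.52, -0.04, 1.6, 0.02, 1.02, -0.11]
[[-0.    0.4   0.92]
 [-0.    0.92 -0.4 ]
 [-1.   -0.    0.  ]]
1
offset [0. 0. 0.] turn [156.4  64.9  -6.5]
-1
offset [0. 0. 0.] turn [-10.8   4.5  44.9]
0
offset [0. 0. 0.] turn [-95.5 -32.4  39.6]
2
offset [0. 0. 0.] turn [74.2 37.6 30.8]
```

```bash
python3 -m handwheel '[{"offset":[-0.06,0,0],"turn":[0,0,0],"claw":0},{"offset":[-0.06,-0.01,0.01],"turn":[0,0,0],"claw":0},{"offset":[-0.02,-0.042,0.041],"turn":[0,0,0],"claw":0},{"offset":[0,-0.042,0.041],"turn":[0,0,0],"claw":0},{"offset":[0,-0.042,0.041],"turn":[0,0,0],"claw":0}]' 20; python3 -c "
from h import *
show();go([530,-180,400])"
```

```text
clock: 0.72
position: [318.3, 391.5, 395.0]
tool_rot: [0.692, 0.142, 0.693, -0.145]
contact_force: [1.9, 1.4, 0.9]
gripper_width: -0.1
t 0.72 pos [318.3 391.5 395. ] case [289.4 288.7 319.5] tipcase [289.3 288.8 297.5] F [1.88 1.36 0.95] w -0.1
tool axes in case frame (cols x,y,z): [[-0.01, 0.98, -0.19], [0.0, -0.19, -0.98], [-1.0, -0.01, -0.0]] q [-1.02, 0.2, 0.02, 1.71, -0.0, 1.24, 0.16]
offset [  -3. -440.  422.] turn None
```

```bash
for i in 1; do python3 -m handwheel '[{"offset":[0,-0.042,0.040],"turn":[0,0,0],"claw":0},{"offset":[0,-0.042,0.040],"turn":[0,0,0],"claw":0},{"offset":[0,-0.042,0.040],"turn":[0,0,0],"claw":0},{"offset":[0,-0.042,0.040],"turn":[0,0,0],"claw":0},{"offset":[0,-0.042,0.040],"turn":[0,0,0],"claw":0}]'; done; python3 -m handwheel '[{"offset":[0,-0.042,0.040],"turn":[0,0,0],"claw":0},{"offset":[0,-0.042,0.040],"turn":[0,0,0],"claw":0},{"offset":[0,-0.042,0.040],"turn":[0,0,0],"claw":0},{"offset":[0,-0.042,0.040],"turn":[0,0,0],"claw":0},{"offset":[0,-0.042,0.040],"turn":[0,0,0],"claw":0}]'; python3 -c "
from h import *
show();go([530,-180,400],ori(.785,-1))"
```

```text
clock: 1.35
position: [419.7, 109.3, 396.0]
tool_rot: [0.692, 0.142, 0.693, -0.145]
contact_force: [1.5, 1.3, 0.5]
gripper_width: -0.2
clock: 1.98
position: [521.1, -172.0, 397.1]
tool_rot: [0.692, 0.142, 0.693, -0.144]
contact_force: [1.1, 1.2, 0.4]
gripper_width: -0.1
t 1.98 pos [ 521.1 -172.   397.1] case [-217.6  -29.8  321.6] tipcase [-217.7  -29.8  299.6] F [1.13 1.18 0.41] w -0.1
tool axes in case frame (cols x,y,z): [[-0.0, 0.98, -0.19], [0.0, -0.19, -0.98], [-1.0, -0.0, 0.0]] q [-0.18, 0.3, 0.52, 1.62, -0.15, 1.26, 1.53]
offset [-3. -4. 11.] turn [-10.4   4.3  45.1]
```

```bash
python3 -m handwheel '[{"offset":[0,0,0],"turn":[-2.1,0.9,9],"claw":0},{"offset":[0,0,0],"turn":[-2.1,0.9,9],"claw":0},{"offset":[0,0,0],"turn":[-2.1,0.9,9],"claw":0},{"offset":[0,0,0],"turn":[-2.1,0.9,9],"claw":0},{"offset":[0,0,0],"turn":[-2.1,0.9,9],"claw":0}]'; python3 -c "
from h import *
show();go([530,-180,400],ori(.785,-1))"
```

```text
clock: 2.6
position: [522.6, -174.7, 397.3]
tool_rot: [0.677, 0.343, 0.616, 0.209]
contact_force: [0.1, 1.1, 0.6]
gripper_width: 0.0
t 2.6 pos [ 522.6 -174.7  397.3] case [-220.   -31.9  321.8] tipcase [-204.1  -31.9  306.6] F [0.12 1.08 0.62] w 0.0
tool axes in case frame (cols x,y,z): [[0.72, 0.69, 0.01], [0.0, 0.01, -1.0], [-0.69, 0.72, 0.01]] q [0.36, 0.48, 0.35, 1.58, -0.85, 1.59, 2.27]
offset [-4. -1.  8.] turn [ 0.5 -0.1 -1.2]
```

```bash
python3 -m handwheel '[{"offset":[0.045,0.026,-0.006],"turn":[0,0,0],"claw":0},{"offset":[0.045,0.026,-0.006],"turn":[0,0,0],"claw":0},{"offset":[0.045,0.026,-0.006],"turn":[0,0,0],"claw":0},{"offset":[0.045,0.026,-0.006],"turn":[0,0,0],"claw":0},{"offset":[0.045,0.026,-0.006],"turn":[0,0,0],"claw":0}]'
python3 - <<'E'
from h import *
show();go(world([28,0,175]),ori(.785,-1))
for n in("side","top"):
    im,d=ctrl.read_camera(n); cv2.imwrite(f"pics/{n}1.png",im[:,:,::-1])
    if n=="side":
        P=pts(n,d); hsv=cv2.cvtColor(im,cv2.COLOR_RGB2HSV)
        for v in (130,136,142,160,180,200): print(v,case(P[v,277]).round(1))
E
```

```text
clock: 3.22
position: [547.1, 77.6, 330.3]
tool_rot: [0.677, 0.349, 0.615, 0.204]
contact_force: [1.9, -0.2, -0.3]
gripper_width: -0.2
t 3.23 pos [547.1  77.6 330.3] case [ 31.7  -1.9 254.8] tipcase [ 47.6  -2.  239.6] F [ 1.91 -0.23 -0.33] w -0.2
tool axes in case frame (cols x,y,z): [[0.72, 0.69, -0.01], [-0.0, -0.01, -1.0], [-0.69, 0.72, -0.0]] q [-0.0, 0.38, 0.21, 1.91, -1.03, 1.13, 2.14]
offset [ 52. -60.  -2.] turn [-0.4  0.3 -1.3]
130 [  0.3  -1.8 160.5]
136 [  0.3  -1.1 150.2]
142 [  1.2  -0.3 139. ]
160 [ -1.    2.  107.2]
180 [-2.2  4.7 68.8]
200 [-3.8  7.7 27.9]
```

View pics/side1.png

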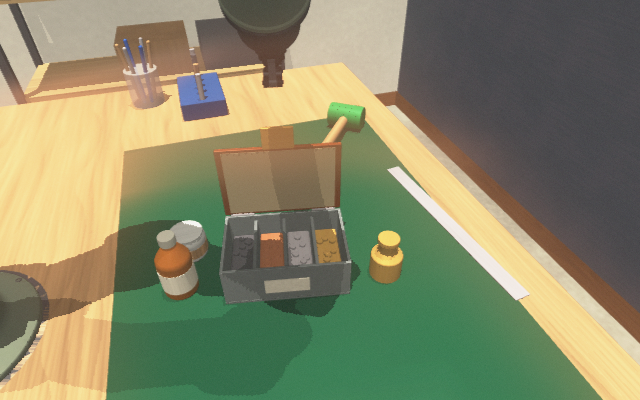

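```bash
python3 -m handwheel '[{"offset":[0.028,-0.028,-0.002],"turn":[0,0,0],"claw":0},{"offset":[0.027,-0.028,0],"turn":[0,0,0],"claw":0}]'
python3 - <<'E'
from h import *
show();go(world([28,0,175]),ori(.785,-1))
for n in("side","top"):
    im,d=ctrl.read_camera(n); cv2.imwrite(f"pics/{n}2.png",cv2.resize(im[60:260,180:420] if n=="side" else im[120:320,200:440],None,fx=3,fy=3)[:,:,::-1])
E
```

```text
clock: 3.58
position: [544.8, 84.1, 251.7]
tool_rot: [0.676, 0.346, 0.616, 0.208]
contact_force: [0.5, 0.2, -0.1]
gripper_width: 0.2
t 3.58 pos [544.8  84.1 251.7] case [ 37.5   1.8 176.2] tipcase [ 53.5   1.8 161.1] F [ 0.5   0.25 -0.14] w 0.2
tool axes in case frame (cols x,y,z): [[0.72, 0.69, 0.0], [-0.0, 0.0, -1.0], [-0.69, 0.72, 0.0]] q [0.02, 0.49, 0.17, 1.98, -1.13, 1.03, 2.32]
offset [-6. -7.  2.] turn [ 0.1  0.  -1.4]
```

View pics/side2.png

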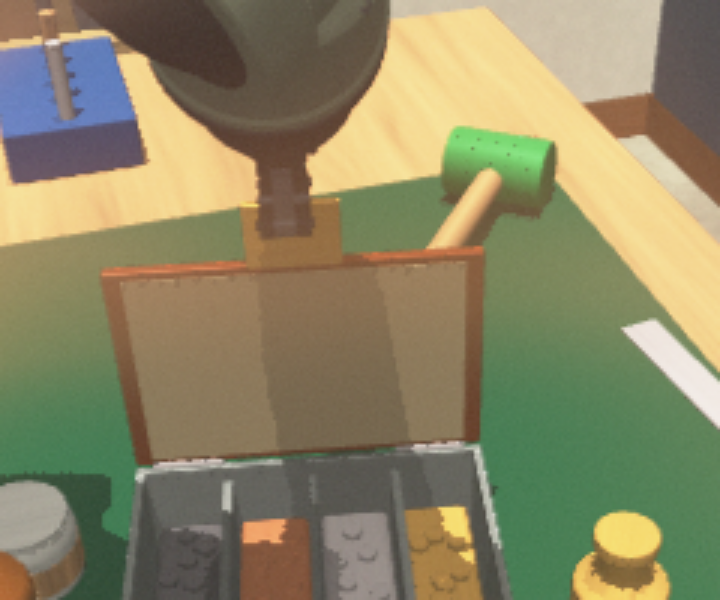

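View pics/top2.png

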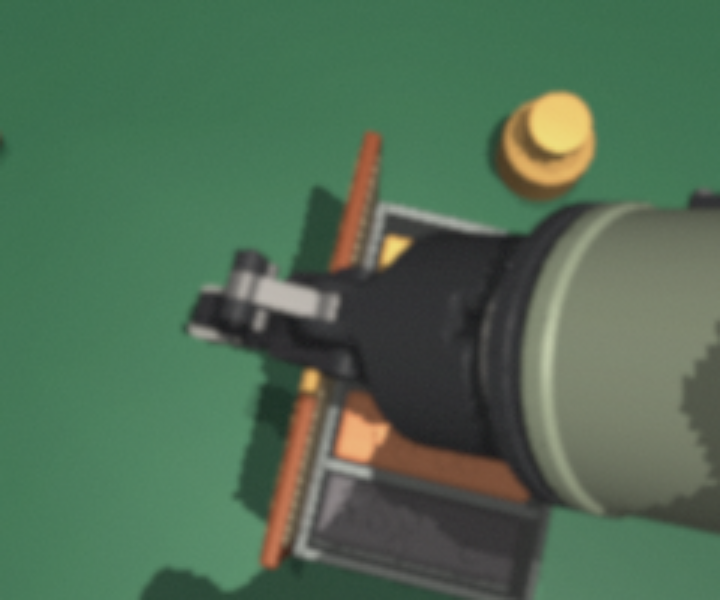

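```bash
python3 -m handwheel '[{"offset":[-0.010,-0.010,0],"turn":[0,0,0],"claw":0},{"offset":[-0.010,-0.010,0],"turn":[0,0,0],"claw":0},{"offset":[-0.007,-0.007,0],"turn":[0,0,0],"claw":0}]'
cat >> h.py <<'E'
def lid(n="side",cols=None,save=None):
    "lid angle by plane fit of lid/tab points seen (leather/brass hue) above the rim"
    im,d=ctrl.read_camera(n); P=pts(n,d); hsv=cv2.cvtColor(im,cv2.COLOR_RGB2HSV)
    if save: cv2.imwrite(save,im[:,:,::-1])
    Q=np.stack([(P-H)@e,(P-H)@w,P[...,2]-H[2]],-1)
    m=(hsv[...,0]<28)&(hsv[...,1]>50)&(np.abs(Q[...,1])<95)&(np.hypot(Q[...,0],Q[...,2])<172)&(np.hypot(Q[...,0],Q[...,2])>35)&(Q[...,2]>3)&(Q[...,0]<60)
    if n=="side": m&=np.abs(Q[...,1])>30   # sides clear of the finger
    a=np.arctan2(Q[m][:,2],-Q[m][:,0]); print(n,"n",m.sum(),"angle med",np.median(a).round(3),"pct",np.percentile(a,[10,90]).round(3))
    q=Q[m]
    c=np.polyfit(*( (q[:,2],q[:,0]) if np.median(a)>.8 else (-q[:,0],q[:,2])),1)
    print("slope angle",(np.pi/2+np.arctan(c[0]) if np.median(a)>.8 else np.arctan(c[0])).round(3))
    return im,Q
E
python3 -c "
from h import *
show();lid(save='pics/s3.png')"
```

```text
clock: 4.05
position: [536.0, 43.3, 251.8]
tool_rot: [0.676, 0.347, 0.617, 0.207]
contact_force: [0.8, 0.6, 0.2]
gripper_width: 0.2
t 4.05 pos [536.   43.3 251.8] case [ -4.2   1.7 176.3] tipcase [ 11.7   1.7 161.2] F [0.77 0.59 0.19] w 0.2
tool axes in case frame (cols x,y,z): [[0.72, 0.69, -0.0], [0.0, -0.0, -1.0], [-0.69, 0.72, -0.0]] q [0.08, 0.5, 0.2, 1.97, -1.09, 1.09, 2.36]
side n 3876 angle med 1.445 pct [1.414 1.462]
slope angle 1.488
```

```bash
python3 -m handwheel '[{"offset":[-0.006,-0.006,0],"turn":[0,0,0],"claw":0},{"offset":[-0.006,-0.006,0],"turn":[0,0,0],"claw":0}]';python3 -c "
from h import *
show();lid(save='pics/s4.png')"
```

```text
clock: 4.35
position: [532.2, 24.5, 252.0]
tool_rot: [0.676, 0.347, 0.616, 0.206]
contact_force: [-0.3, 0.3, 0.4]
gripper_width: 0.1
t 4.35 pos [532.2  24.5 252. ] case [-23.3   1.3 176.5] tipcase [ -7.4   1.3 161.4] F [-0.26  0.29  0.41] w 0.1
tool axes in case frame (cols x,y,z): [[0.72, 0.69, -0.0], [-0.0, -0.0, -1.0], [-0.69, 0.72, -0.0]] q [0.11, 0.5, 0.21, 1.97, -1.07, 1.11, 2.37]
side n 3608 angle med 1.343 pct [1.315 1.361]
slope angle 1.388
```

```bash
python3 -m handwheel '[{"offset":[-0.005,-0.009,0],"turn":[0,0,0],"claw":0},{"offset":[-0.005,-0.009,0],"turn":[0,0,0],"claw":0}]';python3 -c "
from h import *
show();lid(save='pics/s5.png')"
```

```text
clock: 4.65
position: [527.7, 3.6, 245.7]
tool_rot: [0.676, 0.347, 0.616, 0.206]
contact_force: [0.8, 0.4, 1.2]
gripper_width: -0.3
t 4.65 pos [527.7   3.6 245.7] case [-44.7   1.3 170.2] tipcase [-28.8   1.2 155. ] F [0.83 0.36 1.16] w -0.3
tool axes in case frame (cols x,y,z): [[0.72, 0.69, -0.0], [-0.0, -0.0, -1.0], [-0.69, 0.72, 0.0]] q [0.14, 0.52, 0.22, 1.96, -1.06, 1.13, 2.4]
side n 3133 angle med 1.205 pct [1.18  1.225]
slope angle 1.253
```

```bash
python3 -m handwheel '[{"offset":[-0.005,-0.007,0],"turn":[0,0,0],"claw":0},{"offset":[-0.055,0,0],"turn":[0,0,0],"claw":0},{"offset":[-0.055,0,0],"turn":[0,0,0],"claw":0}]';python3 -c "
from h import *
show();lid(save='pics/s6.png')"
```

```text
clock: 5.08
position: [507.0, -84.0, 318.7]
tool_rot: [0.674, 0.347, 0.618, 0.207]
contact_force: [0.3, -1.1, 0.4]
gripper_width: -0.1
t 5.08 pos [507.  -84.  318.7] case [-134.7    2.8  243.2] tipcase [-118.8    2.9  228. ] F [ 0.32 -1.08  0.43] w -0.1
tool axes in case frame (cols x,y,z): [[0.72, 0.69, 0.0], [0.01, -0.0, -1.0], [-0.69, 0.72, -0.01]] q [0.25, 0.45, 0.3, 1.84, -0.91, 1.35, 2.34]
side n 2570 angle med 1.074 pct [1.051 1.101]
slope angle 1.125
```

```bash
python3 -m handwheel '[{"offset":[0.027,-0.039,0],"turn":[0,0,0],"claw":0},{"offset":[0.030,-0.036,0],"turn":[0,0,0],"claw":0},{"offset":[0.030,-0.034,0],"turn":[0,0,0],"claw":0}]';python3 -c "
from h import *
show();lid(save='pics/s7.png')"
```

```text
clock: 5.5
position: [505.5, -104.9, 184.0]
tool_rot: [0.679, 0.345, 0.615, 0.203]
contact_force: [0.7, -0.7, -3.0]
gripper_width: 0.1
t 5.5 pos [ 505.5 -104.9  184. ] case [-155.4   -0.2  108.5] tipcase [-139.6   -0.4   93.2] F [ 0.67 -0.7  -3.03] w 0.1
tool axes in case frame (cols x,y,z): [[0.72, 0.7, -0.0], [-0.01, 0.0, -1.0], [-0.7, 0.72, 0.01]] q [0.47, 0.64, 0.04, 1.9, -0.91, 1.11, 2.51]
  return _methods._mean(a, axis=axis, dtype=dtype,
  ret = ret.dtype.type(ret / rcount)
Traceback (most recent call last):
  File "h.py", line 42, in lid
    a=np.arctan2(Q[m][:,2],-Q[m][:,0]); print(n,"n",m.sum(),"angle med",np.median(a).round(3),"pct",np.percentile(a,[10,90]).round(3))
                                                                                                    ~~~~~~~~~~~~~^^^^^^^^^^^
IndexError: index -1 is out of bounds for axis 0 with size 0
```

View pics/s7.png

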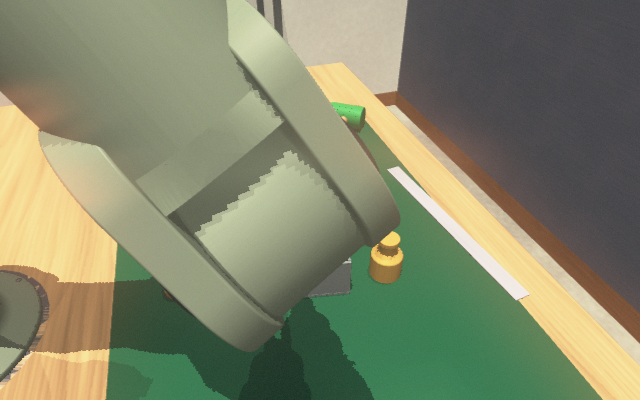

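Run:
```python
from h import *
im,d=ctrl.read_camera("top"); cv2.imwrite("pics/t7.png",im[:,:,::-1]); P=pts("top",d)
Q=np.stack([(P-H)@e,(P-H)@w,P[...,2]-H[2]],-1)
m=(np.abs(np.abs(Q[...,1])-75)<20)&(Q[...,2]>12)&(Q[...,0]<20)&(Q[...,0]>-175)
q=Q[m]; print(len(q)); c=np.polyfit(-q[:,0],q[:,2],1); print(np.arctan(c[0]),c[1], q.min(0),q.max(0)); show()
```

```text
3143
0.8531072236597008 16.43784519243798 [-81.94529567 -94.97368359  12.01353203] [  4.36754372  94.9993388  105.79950905]
t 5.6 pos [ 504.3 -104.9  183.4] case [-155.7    0.9  107.9] tipcase [-139.8    0.8   92.7] F [ 0.51 -0.44  0.29] w 0.3
tool axes in case frame (cols x,y,z): [[0.72, 0.69, -0.01], [-0.01, -0.0, -1.0], [-0.69, 0.72, 0.0]] q [0.48, 0.65, 0.04, 1.9, -0.91, 1.11, 2.51]
```

```bash
python3 -m handwheel '[{"offset":[0.010,-0.006,0],"turn":[4,0,0],"claw":0},{"offset":[0.009,-0.005,0],"turn":[4,0,0],"claw":0}]'
cat >> h.py <<'E'
def lidt(save=None):
    im,d=ctrl.read_camera("top"); P=pts("top",d)
    if save: cv2.imwrite(save,im[:,:,::-1])
    Q=np.stack([(P-H)@e,(P-H)@w,P[...,2]-H[2]],-1)
    hsv=cv2.cvtColor(im,cv2.COLOR_RGB2HSV)
    m=(hsv[...,0]<28)&(hsv[...,1]>70)&(np.abs(np.abs(Q[...,1])-75)<20)&(Q[...,2]>4)&(Q[...,2]<170)&(Q[...,0]<5)&(Q[...,0]>-135)
    q=Q[m]; c=np.polyfit(-q[:,0],q[:,2],1)
    k=np.abs(np.polyval(c,-q[:,0])-q[:,2])<12; q=q[k]; c=np.polyfit(-q[:,0],q[:,2],1)
    print("top lid n",len(q),"angle",np.arctan(c[0]).round(3),"icpt",c[1].round(1),"emin",q[:,0].min().round(0))
    return im,Q
E
python3 -c "
from h import *
show();lidt('pics/t8.png')"
```

```text
clock: 5.85
position: [505.8, -101.1, 164.5]
tool_rot: [0.652, 0.396, 0.627, 0.158]
contact_force: [0.9, 0.3, 0.4]
gripper_width: -0.1
t 5.85 pos [ 505.8 -101.1  164.5] case [-151.7    0.2   89. ] tipcase [-135.8    0.    73.8] F [0.95 0.35 0.38] w -0.1
tool axes in case frame (cols x,y,z): [[0.72, 0.68, -0.11], [-0.01, -0.15, -0.99], [-0.69, 0.72, -0.1]] q [0.45, 0.68, 0.07, 1.92, -0.95, 1.09, 2.41]
top lid n 3756 angle 0.628 icpt 12.5 emin -102.0
```

```bash
python3 -m handwheel '[{"offset":[0.004,-0.002,0],"turn":[2,0,0],"claw":0}]'; python3 -c "
from h import *
show();lidt('pics/t9.png')"
```

```text
clock: 6.02
position: [506.1, -99.6, 160.6]
tool_rot: [0.645, 0.408, 0.63, 0.146]
contact_force: [0.7, -0.8, 0.1]
gripper_width: -0.1
t 6.03 pos [506.1 -99.6 160.6] case [-150.2    0.3   85.1] tipcase [-134.3    0.    69.8] F [ 0.65 -0.82  0.13] w -0.1
tool axes in case frame (cols x,y,z): [[0.72, 0.68, -0.14], [-0.01, -0.18, -0.98], [-0.69, 0.71, -0.13]] q [0.45, 0.68, 0.07, 1.92, -0.96, 1.08, 2.38]
top lid n 3812 angle 0.592 icpt 12.2 emin -105.0
```

View pics/t9.png

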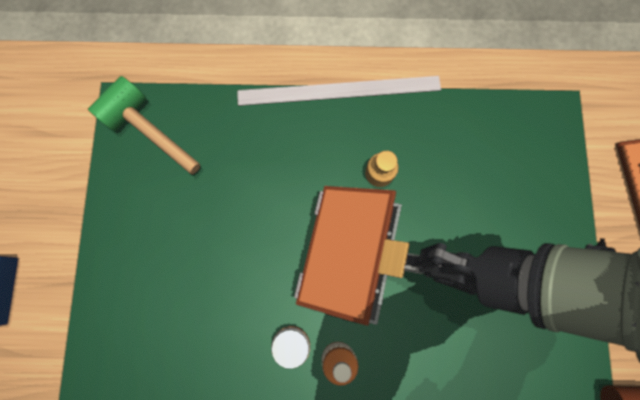

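```bash
python3 -m handwheel '[{"offset":[0,0,0],"turn":[0,0,0],"claw":0},{"offset":[0,0,0],"turn":[0,0,0],"claw":0},{"offset":[0,0,0],"turn":[0,0,0],"claw":0}]'; python3 -c "
from h import *
show();lidt()"
```

```text
clock: 6.45
position: [506.2, -99.5, 161.1]
tool_rot: [0.645, 0.408, 0.63, 0.146]
contact_force: [-0.4, -0.2, -1.8]
gripper_width: 0.2
t 6.45 pos [506.2 -99.5 161.1] case [-150.     0.2   85.6] tipcase [-134.1   -0.    70.4] F [-0.39 -0.24 -1.76] w 0.2
tool axes in case frame (cols x,y,z): [[0.72, 0.68, -0.14], [-0.01, -0.18, -0.98], [-0.69, 0.71, -0.13]] q [0.45, 0.68, 0.07, 1.92, -0.96, 1.08, 2.38]
top lid n 3807 angle 0.596 icpt 12.1 emin -105.0
```

```bash
python3 -m handwheel '[{"offset":[0,0,0],"turn":[1,0,0],"claw":0},{"offset":[0,0,0],"turn":[1,0,0],"claw":0},{"offset":[0.002,-0.006,0.001],"turn":[1,0,0],"claw":0},{"offset":[0.003,-0.009,0.001],"turn":[1,0,0],"claw":0},{"offset":[0.003,-0.009,0.001],"turn":[1,0,0],"claw":0}]'; python3 -c "
from h import *
show();lidt()"
```

```text
clock: 7.12
position: [501.1, -110.3, 137.2]
tool_rot: [0.625, 0.438, 0.635, 0.116]
contact_force: [0.0, -0.5, 0.1]
gripper_width: 0.1
t 7.12 pos [ 501.1 -110.3  137.2] case [-161.7    2.9   61.7] tipcase [-145.8    2.6   46.4] F [ 0.02 -0.48  0.05] w 0.1
tool axes in case frame (cols x,y,z): [[0.72, 0.66, -0.2], [-0.01, -0.28, -0.96], [-0.69, 0.7, -0.19]] q [0.46, 0.73, 0.08, 1.92, -0.98, 1.07, 2.35]
top lid n 3987 angle 0.443 icpt 10.8 emin -115.0
```

```bash
python3 -m handwheel '[{"offset":[0.003,-0.008,0.003],"turn":[0,0,0],"claw":0},{"offset":[0.003,-0.007,0.003],"turn":[0,0,0],"claw":0},{"offset":[0.002,-0.006,0.002],"turn":[0,0,0],"claw":0}]'; python3 -c "
from h import *
show();lidt('pics/t10.png')"
```

```text
clock: 7.55
position: [500.2, -121.2, 112.7]
tool_rot: [0.625, 0.438, 0.636, 0.116]
contact_force: [-0.1, -1.2, -0.3]
gripper_width: -0.1
t 7.55 pos [ 500.2 -121.2  112.7] case [-172.5    1.5   37.2] tipcase [-156.7    1.2   22. ] F [-0.07 -1.16 -0.27] w -0.1
tool axes in case frame (cols x,y,z): [[0.72, 0.66, -0.2], [-0.01, -0.28, -0.96], [-0.69, 0.69, -0.19]] q [0.48, 0.77, 0.08, 1.91, -0.98, 1.06, 2.38]
top lid n 4052 angle 0.277 icpt 9.9 emin -124.0
```

View pics/t10.png

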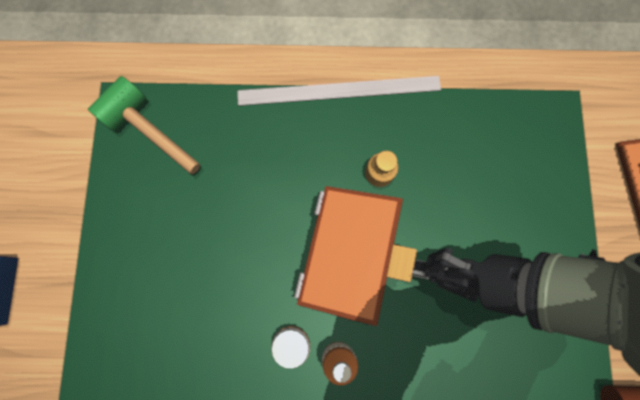

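```bash
python3 -m handwheel '[{"offset":[0.002,-0.004,0.001],"turn":[0,0,0],"claw":0},{"offset":[0.002,-0.004,0.001],"turn":[0,0,0],"claw":0},{"offset":[0.002,-0.004,0.001],"turn":[0,0,0],"claw":0},{"offset":[0.002,-0.004,0.001],"turn":[0,0,0],"claw":0}]'; python3 -c "
from h import *
show();lidt()"
```

```text
clock: 8.1
position: [498.3, -127.2, 93.8]
tool_rot: [0.625, 0.438, 0.636, 0.116]
contact_force: [0.2, -0.0, -0.0]
gripper_width: -0.1
t 8.1 pos [ 498.3 -127.2   93.8] case [-178.8    2.    18.3] tipcase [-162.9    1.8    3.1] F [ 0.22 -0.02 -0.01] w -0.1
tool axes in case frame (cols x,y,z): [[0.72, 0.66, -0.2], [-0.01, -0.28, -0.96], [-0.69, 0.69, -0.19]] q [0.49, 0.81, 0.07, 1.9, -0.99, 1.05, 2.41]
top lid n 4027 angle 0.15 icpt 9.4 emin -126.0
```

```bash
python3 -m handwheel '[{"offset":[0.003,-0.003,0.001],"turn":[0,0,0],"claw":0},{"offset":[0.003,-0.003,0.001],"turn":[0,0,0],"claw":0},{"offset":[0.003,-0.003,0.001],"turn":[0,0,0],"claw":0}]'; python3 -c "
from h import *
show();lidt()"
```

```text
clock: 8.52
position: [498.5, -128.2, 79.4]
tool_rot: [0.625, 0.438, 0.636, 0.115]
contact_force: [-1.9, -2.6, -0.7]
gripper_width: -0.4
t 8.53 pos [ 498.5 -128.2   79.4] case [-179.7    1.6    3.9] tipcase [-163.9    1.4  -11.4] F [-1.89 -2.56 -0.7 ] w -0.4
tool axes in case frame (cols x,y,z): [[0.72, 0.66, -0.2], [-0.01, -0.28, -0.96], [-0.69, 0.69, -0.19]] q [0.5, 0.84, 0.06, 1.9, -0.99, 1.03, 2.43]
top lid n 3974 angle 0.062 icpt 9.2 emin -128.0
```

```bash
python3 -m handwheel '[{"offset":[0.002,-0.002,0],"turn":[0,0,0],"claw":0},{"offset":[0.002,-0.002,0],"turn":[0,0,0],"claw":0},{"offset":[0.002,-0.002,0],"turn":[0,0,0],"claw":0},{"offset":[0.002,-0.002,0],"turn":[0,0,0],"claw":0}]'; python3 -c "
from h import *
show();lidt('pics/t11.png')"
```

```text
clock: 9.07
position: [496.8, -127.6, 67.3]
tool_rot: [0.625, 0.438, 0.636, 0.115]
contact_force: [0.4, 0.3, 0.3]
gripper_width: -0.3
t 9.07 pos [ 496.8 -127.6   67.3] case [-179.5    3.4   -8.2] tipcase [-163.6    3.1  -23.5] F [0.41 0.26 0.31] w -0.3
tool axes in case frame (cols x,y,z): [[0.72, 0.66, -0.2], [-0.01, -0.28, -0.96], [-0.69, 0.69, -0.19]] q [0.51, 0.86, 0.05, 1.9, -1.0, 1.01, 2.45]
top lid n 3906 angle -0.0 icpt 9.0 emin -129.0
```

```bash
python3 -m handwheel '[{"offset":[0.002,-0.002,0],"turn":[0,0,0],"claw":0},{"offset":[0.001,-0.003,0],"turn":[0,0,0],"claw":0},{"offset":[-0.006,-0.007,0.002],"turn":[0,0,0],"claw":0},{"offset":[-0.014,-0.013,0.004],"turn":[0,0,0],"claw":0},{"offset":[-0.014,-0.013,0.004],"turn":[0,0,0],"claw":0}]'; python3 -m handwheel '[{"offset":[-0.025,-0.010,0.004],"turn":[0,0,0],"claw":0},{"offset":[-0.04,0,0.004],"turn":[0,0,0],"claw":0},{"offset":[-0.04,0.01,0],"turn":[0,0,0],"claw":0},{"offset":[-0.04,0.01,0],"turn":[0,0,0],"claw":0},{"offset":[0,0,0],"turn":[0,0,0],"claw":0}]'
python3 - <<'E'
from h import *
show();im,Q=lidt('pics/t12.png')
im2,d2=ctrl.read_camera("side"); cv2.imwrite("pics/s12.png",im2[:,:,::-1])
hsv=cv2.cvtColor(im,cv2.COLOR_RGB2HSV)
m=(np.abs(Q[...,1])<18)&(Q[...,0]<-138)&(Q[...,0]>-160)&(Q[...,2]>-30)
print("tab top z",np.median(Q[m][:,2]),m.sum())
m=(np.abs(Q[...,1])<90)&(Q[...,0]<-90)&(Q[...,0]>-125)&(Q[...,2]>-30); print("front strip",np.median(Q[m][:,2]))
m=(np.abs(Q[...,1])<90)&(Q[...,0]<-5)&(Q[...,0]>-30)&(Q[...,2]>-30); print("rear strip",np.median(Q[m][:,2]))
E
```

```text
clock: 9.75
position: [483.8, -177.0, 60.0]
tool_rot: [0.624, 0.438, 0.636, 0.116]
contact_force: [-0.2, -0.1, 0.5]
gripper_width: -0.0
clock: 10.38
position: [467.0, -288.1, 168.8]
tool_rot: [0.624, 0.439, 0.636, 0.112]
contact_force: [-0.4, 0.6, 0.6]
gripper_width: -0.1
t 10.38 pos [ 467.  -288.1  168.8] case [-342.7   -1.9   93.3] tipcase [-326.9   -2.1   77.9] F [-0.43  0.6   0.6 ] w -0.1
tool axes in case frame (cols x,y,z): [[0.72, 0.67, -0.21], [-0.01, -0.28, -0.96], [-0.7, 0.69, -0.2]] q [0.67, 0.79, 0.18, 1.65, -0.78, 1.36, 2.33]
top lid n 3910 angle -0.001 icpt 9.0 emin -129.0
tab top z 6.148150700513781 302
front strip 9.02076616353645
rear strip 9.076900485402575
```

View pics/t12.png

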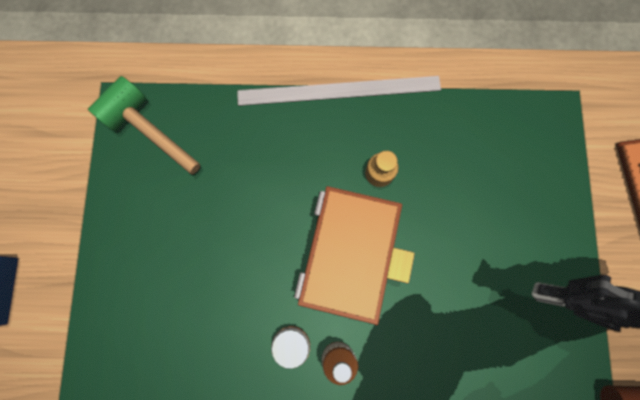

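View pics/s12.png

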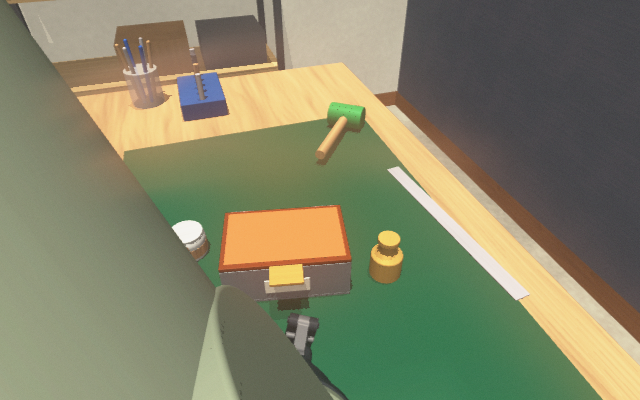

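The top view shows the lid shut with the tab at (400,265), and the gripper clear at (550,295). The wax tin, glue bottle and weight are still at (290,349), (342,372) and (386,160).

```bash
python3 -c "
from h import *
s=ctrl.state();print(abs(s['dq']).max()); print(ctrl.hand_in())"
```

```text
0.02286684118325301
the job is handed in; nothing more can be done
None
```

The lid is shut and the job is handed in at about 10.5 s of the 48 s allowed; no verdict was reported.

- **Nudge:** with closed fingers pitched 45° down, I hooked behind the brass tab. I drew the lid from about 1.60 to about 1.24 rad and backed off along the finger.
- **Catch:** I met the falling lid on the outer side of the upper finger. It rested at 0.59–0.60 rad for over 0.4 s, with about 1.8 N at the wrist. I then lowered it in small steps and pulled out forward under the tab.
- **Lowering speed:** from camera angles and clock times, it averaged about 0.2–0.4 rad/s below 0.6 rad. That is below the 0.7 rad/s limit, but I did not measure the peak speed within a step.

**Last checks:**
- **Lid:** the measured angle was 0.00 ± about 0.005 rad. The front and rear strips of the lid were level to 0.1 mm, and the tab top sat 6.1 mm above the hinge plane (6 mm expected).
- **Bystanders:** the glue, wax and weight showed at the same top-view pixels as at the start.
- **Gripper:** it is about 160 mm clear of the tab, and the wrist force was within noise.

**Things that went less smoothly:**
- **Side camera:** the arm hid the lid from it during the catch, and one reading failed. I used the top camera from then on.
- **Joint 7:** it reached 2.51 against its 2.52 limit, so I rolled the tool about 15° to bring it back.
- **Lid angle:** the two ways I worked it out from the side camera differed by up to 0.05 rad while the lid was upright.

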